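# Fit a conveyor's return spring with a spring puller

## Robot

A 6-joint arm with a two-finger parallel gripper is mounted at the origin on the work surface. World frame = base frame: x ahead of the robot, y to its left, z up, the work surface at z = 0. Lengths are in m, angles in degrees, forces in N, time in s.
With the tool pointing down it reaches from about 0.35 to 0.775 m from the base axis. Payload 7.3 kg.
Tool frame: the origin (TCP) lies midway between the tips of the shut fingers; the grasp point (between the pads) lies r.tcp_to_grasp behind it (r.tcp_to_grasp is the distance from the TCP to the grasp point, in m); z points along the fingers, y is the line along which they close (so a half turn about z gives the same grasp; the last joint's range is limited). The gripper opens to 92 mm and grips with 3 to 60 N. Pads are 19 mm wide; open, the fingers measure 130 mm over their backs; the gripper's body (75 mm by 190 mm) begins 47 mm behind the grasp point.
Start: joints at [68.64, 19.595, 87.324, -0, 73.075, -8.365], TCP at [0.118, 0.512, 0.199] pointing down, gripper open.
Joint ranges: [-145.02, 145.02], [-44.19, 115.74], [2.07, 154.8], [-57.11, 237.11], [16.16, 152.29], [-177.93, 177.93]. Speed limits (degrees/s): [147.25, 147.25, 180, 180, 180, 180].

## Interface

Orientations are given as [roll, pitch, yaw] about the fixed x, y, z axes, in that order (R = Rz(yaw) Ry(pitch) Rx(roll)).
In Python, from cell import r, read_camera, camera_params, models gives the robot as it stands.
- The arm moves only by the shell command python3 -m jog 'ROWS' [FORCE]. ROWS is JSON, a list of rows, each a list of 5 numbers: the shift along the tool's x, y, z in cm, then the turn about the tool's z in rad, then the closure, from 0 (fully open) to 1 (shut). In form: [[tx, ty, tz, roll, fingers], ...]. A call has 1 to 10 rows; each row shifts and turns the commanded pose from where the row before left it, along the tool's axes as they then stand; what a row does not reach is not made up. A row lasts 1/12 s, in which the tool goes at most 41.7 mm and 7.16 degrees, less where a joint would pass 70% of its speed; a pose out of reach is approached as far as the arm can. A call with a gripper value outside its range is refused whole. The fingers move at their own pace and stop on an object; FORCE is the grip in N (left out, the last holds). Time passes only in rows, so rows that do not move let the fingers close. It gives the time, the measured TCP pose, the force, the opening and the grip force at its end, in the units of the state.
- r.state(): the state, without advancing time (a new reading comes with each control period).
- read_camera(name): name is "side" or "top" or "wrist"; returns the picture (420x560x3 uint8, blue, green, red); there is no depth.
- camera_params(name): a dict with "intrinsics" (3x3 intrinsics, pixels), "pose" (4x4, takes a point from camera to world coordinates). Camera axes: x right, y down, z forward; pixel columns grow to the right and rows downward; lengths in m; the calibration is good to about 2 mm. A picture is of the moment at which its call begins: read the wrist's pose just before it. camera_params takes no time and is no camera call; for the wrist camera it gives the pose at the moment of the call.
- r.sign_off(): hands the job in; it is judged then, once.
Trained networks look in the newest picture that a camera, given by its name, has taken for a name from the list of things; names that differ only in an ending like _2 or _b are one class to them, and where a whole thing is asked for, a point or a joint stands for the part that bears it (a point fixed in the world has none). Each returns a list of dicts, best first, with "score" (0 to 1); they miss things now and then, are a little off and sometimes report something else, mostly with a low value. They report only what shows in the picture. A call takes as long as a camera call. They do not tell look-alikes from the thing itself.
- models.masks_of(camera, name): "pixels" (420x560 bool, what is visible of it) and "at" ([column, row] in pixels, amid what is visible of it).
- models.place_of(camera, name): "at" ([column, row] in pixels: a listed point, or the origin of a listed thing).
The state is a dict: "time": time; "q": joint angles; "qvel": joint speeds; "joint_efforts": joint torques, N m; "ee_pos": TCP position; "tcp_rot": TCP orientation; "ft_force": force on the tool from outside, world axes, zero at the start; "torque": the same for the moment, N m; "gripper_width": finger opening in m; "gripper_force": force on a finger pad.
Only numpy, scipy, OpenCV 4.12 (cv2) and the standard library are available. Lean on these libraries where they do the work, as an engineer would, in place of code of your own. Each camera call takes 0.05 s, during which the arm holds its last target. There are 200 camera calls.

## Task

Fit the return spring on the plywood conveyor base: take the spring puller from its blue stand, put its pin in the hole at the end of the spring's hook plate, stretch the spring and press the plate's slot down over the red-headed anchor post, then ease off so that the plate is caught under the head and the spring stays stretched. Stand the puller upright in its stand again and let go. Go gently: press and drag the plate on the post only lightly, never overstretch the spring, touch the hook plate only with the puller, and leave the other things on the table where they are.

Things in the scene. Friction and masses are not known exactly. Their poses are not given: they have to be found in the camera images.
- base: Plywood board 300 x 120 x 12 mm, fixed on the table; origin at the centre of its underside, x along its length from the spring mount towards the red-headed anchor post, y across, z up. The post's place along x is adjustable and NOT measured: see post_middle (a black slot in the board shows the range).
- post_middle (a point): Middle of the post's range, on the board's centre line, at the height of the head's top. The post is clamped up to 18 mm either way along the board's x, 0 mm off along y, and does not yield. Neck 8 mm in diameter; head 14 mm in diameter, underside 31 mm and top 37 mm above the table, its flat top slightly chamfered.
- spring_pivot (a point): The spring's fixed end on the blue mount, 50 mm above the table and 211 mm behind post_middle along the board's x. The spring with its hook plate lies along the board's x, cannot swing sideways, and tips down about this point.
- spring_press (a joint): Downward tip of the spring about spring_pivot, rad: it rests nearly level at about 0.015 and goes to 0.16 pressed down. Springs back up with about 1.5 N at the hook plate per 0.1 rad. At rest the plate's underside (46 mm above the table) passes 9 mm over the post's head; caught under the head it stays at 0.095 to 0.13.
- spring_stretch (a joint): Stretch of the spring, m: 0 relaxed. Tension is 2.5 N plus 0.09 N per mm. With the plate hooked on the post it stays at 36 to 72 mm, by where the post is set; 90 mm is overstretched.
- hook_slot (a point): Centre, on the top face, of the 18 (x) by 20 mm (y) slot in the hook plate: dark steel, 4 mm thick, 77 mm long, 32 mm wide, at the spring's end; x outwards along the spring, z up. Relaxed, 152 mm from spring_pivot. The plate is solid for 29 mm on the slot's spring side and 11 mm between slot and hole. Hooked, the slot's outer end bears on the post's neck under the head.
- hook_hole (a point): Centre of the pull hole in the hook plate, on its top face, 26 mm outwards (x) of hook_slot: 12 mm long (x) by 14 mm wide (y), with a yellow band beside it at the plate's end. Relaxed, it is 178 mm from spring_pivot.
- puller: Spring puller, 84 mm tall, about 0.14 kg, upright in the stand. Origin at its pin's tip, z up along the tool. Pin 8 mm in diameter, 9 mm long, tapered tip (seated in the pull hole it reaches 5 mm below the plate); above it a flange 18 mm in diameter, 5 mm thick; a shaft 10 mm in diameter; an orange handle 32 (x) by 22 (y) by 50 mm, from 34 to 84 mm above the tip.
- puller_center (a point): Centre of the puller's orange handle, 59 mm above the pin's tip; grasp across y (22 mm).
- stand_hole0 (a point): Mouth of the hole in the blue stand's top, 40 mm above the table: 12 mm in diameter, 20 mm deep, in a fixed block 70 x 70 x 40 mm. The puller stands with its pin in the hole and its flange on the block's top.
- hook: The hook plate as a body; its frame's origin lies at spring_pivot when the spring is relaxed and moves outwards with the stretch, x outwards along the spring.
- module_knob: Bystander: clear plastic electronics module 56 mm square with a black knob, 50 mm tall; origin at its underside.
- module_plain: Bystander: clear plastic module 60 mm square, 30 mm tall; origin at its underside.
- module_light: Bystander: blue module 54 mm square, 22 mm tall; origin at its underside.
- gear_motor: Bystander: small brass-headed gear motor lying flat, about 60 mm long, 16 mm tall; origin at its underside.
- drink_carton: Bystander: green drink carton 60 mm square, 158 mm tall; origin at its underside.
Not all that is in view belongs to the job. Of the things that look like the part that bears stand_hole0, the smaller one is meant. There is more than one size of the puller; the job needs the smaller.

How it is judged:
By the outcome, as a careful person would: the job done as asked, in the order asked, and still so for the second after the job is handed in, with the robot touching nothing.
It also fails if it takes over 72 s, if anything falls off the work surface, if the arm or the gripper's body presses on something with over 40 N, if the wrist force passes 120 N, or if a joint passes its speed limit or range.

## Working session

There is one attempt and no reset: what is moved stays moved. The work goes in short steps, Python scripts to look and compute and a shell command to move; the robot and the scene stay as the last step left them, time stands still between calls to the robot, and variables do not carry over. Pictures are saved under pics/ and viewed, at most 10 in all, crops included, and the job is handed in when it is done.

```bash
ls; mkdir -p pics; cat > h.py <<'E'
import numpy as np, cv2
from cell import r, read_camera, camera_params, models
def ray(cam,px):
    p=camera_params(cam);K=np.array(p["intrinsics"]);T=np.array(p["pose"])
    d=T[:3,:3]@np.linalg.solve(K,[px[0],px[1],1.]);return T[:3,3],d
def atz(cam,px,z):
    o,d=ray(cam,px);return o+d*(z-o[2])/d[2]
def proj(cam,P):
    p=camera_params(cam);K=np.array(p["intrinsics"]);T=np.linalg.inv(np.array(p["pose"]))
    c=T[:3,:3]@np.array(P)+T[:3,3];u=K@c;return u[:2]/u[2]
def tri(a,pa,b,pb):
    o1,d1=ray(a,pa);o2,d2=ray(b,pb)
    s=np.linalg.lstsq(np.c_[d1,-d2],o2-o1,rcond=None)[0]
    x,y=o1+d1*s[0],o2+d2*s[1];return (x+y)/2,np.linalg.norm(x-y)
E
python3 - <<'E'
from h import *
np.set_printoptions(precision=4,suppress=True)
ims=[]
for c in("side","top"):
    im=read_camera(c);cv2.imwrite(f"pics/{c}0.png",cv2.resize(im,(800,600)))
    print(c,camera_params(c)["pose"][:3])
    for n in("puller_center","stand_hole0","post_middle","spring_pivot","hook_slot","hook_hole","puller","base"):
        print(n,[(np.round(d["at"],1).tolist(),round(d["score"],2)) for d in models.place_of(c,n)][:4])
print(r.state(),r.tcp_to_grasp)
E
```

```text
pics
side [[ 0.9914 -0.0826  0.1013  0.391 ]
 [-0.1307 -0.6423  0.7552 -0.68  ]
 [ 0.0027 -0.762  -0.6476  0.7034]]
puller_center [([285.7, 331.0], 0.88), ([351.1, 362.5], 0.61)]
stand_hole0 [([285.0, 349.9], 0.78)]
post_middle [([321.0, 185.4], 0.7)]
spring_pivot [([346.1, 245.8], 0.82)]
hook_slot [([323.7, 204.8], 0.74), ([286.5, 347.0], 0.3)]
hook_hole [([323.7, 195.6], 0.54)]
puller [([352.0, 391.9], 0.94), ([288.6, 351.9], 0.58), ([318.5, 146.1], 0.39)]
base [([326.2, 224.6], 0.78)]
top [[-0.0066 -0.9841  0.1775  0.2121]
 [-1.      0.0072  0.0024  0.0275]
 [-0.0036 -0.1775 -0.9841  1.6405]]
puller_center [([394.7, 204.2], 0.83)]
stand_hole0 [([386.3, 270.1], 0.94)]
post_middle [([238.9, 168.7], 0.57)]
spring_pivot [([310.0, 166.0], 0.94)]
hook_slot [([259.4, 166.4], 0.68)]
hook_hole [([250.1, 168.7], 0.55), ([388.2, 162.1], 0.16)]
puller [([403.2, 185.2], 0.71), ([384.6, 217.1], 0.52)]
base [([264.6, 172.6], 0.78)]
{'time': 0.9, 'q': array([68.6399, 19.5944, 87.3251, -0.0025, 73.0767, -8.3645]), 'qvel': array([ 0.0172,  0.0257, -0.071 ,  0.128 ,  0.0637,  0.0178]), 'joint_efforts': array([  0.    , -43.1122, -24.4478,   0.0718,   0.0482,  -0.    ]), 'ee_pos': array([0.118 , 0.5116, 0.1985]), 'tcp_rot': array([179.9966,   0.0029, 167.0051]), 'ft_force': array([-0.6934, -0.9225,  0.4191]), 'torque': array([-0.0189, -0.0014, -0.0771]), 'gripper_force': 0.0, 'gripper_width': 0.09180328724681687} 0.0188
```

View pics/side0.png

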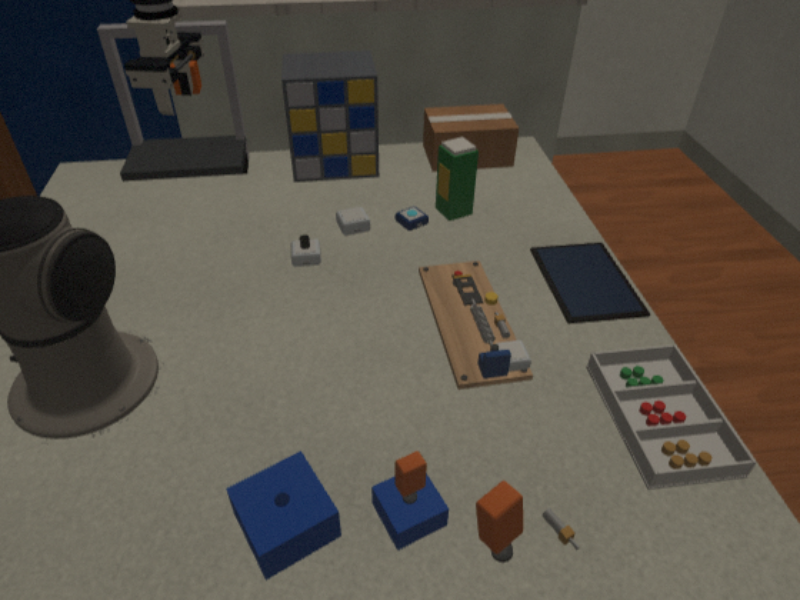

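View pics/top0.png

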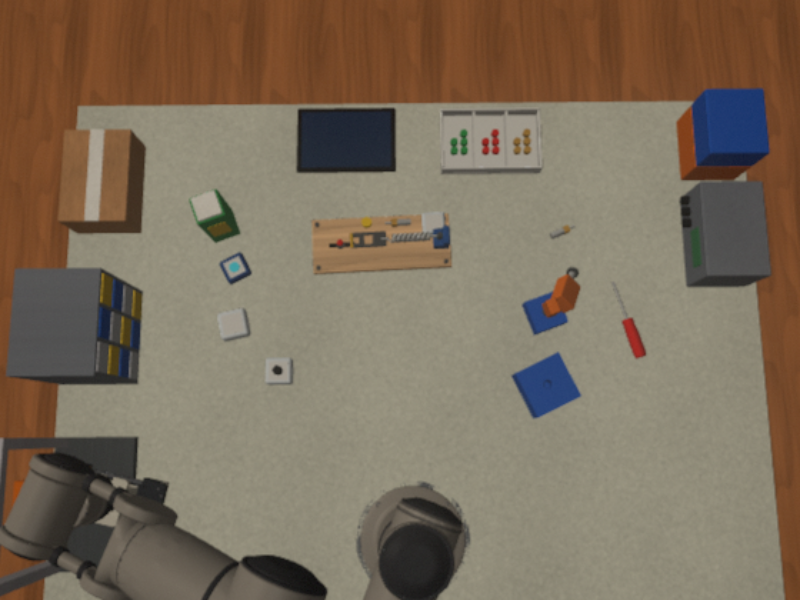

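Both views show look-alikes. In the side view (800x600) the small puller is in the small stand at (411,478). The larger puller is at (500,515), the larger empty stand at (283,510), and the gear motor at (560,525). In the top view the same things are at (550,307), (566,290), (546,385) and (562,231). I choose the small puller in the small stand. The spring runs from the mount (441,238) to the red post (340,243) in the top view.

```bash
python3 - <<'E'
from h import *
np.set_printoptions(precision=4,suppress=True)
S=lambda x,y:(x*.7,y*.7)
print("pc side z.099",atz("side",(285.7,331),.099),"hole side z.04",atz("side",(285,349.9),.04))
print("handle top face via top img z.124-ish",atz("top",S(550,307),.115))
print("big puller handle tri",tri("side",S(500,510),"top",S(566,288)),"flange",tri("side",S(502,552),"top",S(573,272)))
print("pivot",tri("side",(346.1,245.8),"top",(310,166)), atz("side",(346.1,245.8),.05),atz("top",(310,166),.05))
for n,a,b,z in(("post_mid",(321,185.4),(238.9,168.7),.037),("slot",(323.7,204.8),(259.4,166.4),.05),("hole",(323.7,195.6),(250.1,168.7),.05)):
    print(n,atz("side",a,z),atz("top",b,z))
for c in("side","top"):
  for n in("puller","stand_hole0","hook"):
    for d in models.masks_of(c,n):
        m=d["pixels"].astype(np.uint8);p=cv2.findNonZero(m)
        print(c,n,round(d["score"],2),np.round(d["at"]),m.sum(),cv2.minAreaRect(p))
a,b=read_camera("side"),read_camera("top")
x=cv2.resize(a[300:400,150:420],None,fx=2.9,fy=2.9,interpolation=2);y=cv2.resize(b[180:300,340:470],None,fx=2.5,fy=2.5,interpolation=2)
z=np.zeros((x.shape[0]+300,800,3),np.uint8);z[:x.shape[0],:x.shape[1]]=x;z[x.shape[0]:x.shape[0]+300,:y.shape[1]]=y
y=cv2.resize(b[140:200,210:330],None,fx=3.5,fy=3.5,interpolation=2);z[x.shape[0]:x.shape[0]+210,340:760]=y
cv2.imwrite("pics/crop1.png",z)
E
```

```text
pc side z.099 [ 0.4595 -0.2881  0.099 ] hole side z.04 [ 0.4594 -0.2871  0.04  ]
handle top face via top img z.124-ish [ 0.4588 -0.2805  0.115 ]
big puller handle tri (array([ 0.5338, -0.3293,  0.0655]), np.float64(0.05399283165533901)) flange (array([ 0.5572, -0.3541,  0.0142]), np.float64(0.012137384787578835))
pivot (array([ 0.6207, -0.0724,  0.0599]), np.float64(0.004253318140717638)) [ 0.6266 -0.0628  0.05  ] [ 0.6211 -0.0728  0.05  ]
post_mid [0.6225 0.1732 0.037 ] [0.6176 0.1437 0.037 ]
slot [0.6082 0.0796 0.05  ] [0.621  0.0806 0.05  ]
hole [0.6159 0.1146 0.05  ] [0.6141 0.1088 0.05  ]
side puller 0.92 [350. 364.] 1376 ((348.5, 365.0), (56.0, 33.0), 90.0)
side puller 0.72 [286. 334.] 596 ((287.5, 334.0), (36.0, 21.0), 90.0)
side stand_hole0 0.63 [201. 360.] 4367 ((198.9556884765625, 359.4859619140625), (69.27772521972656, 67.27206420898438), 62.59242630004883)
side stand_hole0 0.59 [283. 359.] 1687 ((286.800048828125, 354.1000061035156), (48.299068450927734, 46.0629997253418), 63.43495178222656)
side hook 0.8 [326. 201.] 231 ((327.03448486328125, 202.58619689941406), (22.28343963623047, 12.255891799926758), 68.19859313964844)
top puller 0.82 [398. 202.] 378 ((395.5, 202.0), (30.0, 17.0), 90.0)
top puller 0.63 [384. 214.] 144 ((385.0, 214.5), (13.0, 12.0), 90.0)
top puller 0.51 [264. 165.] 318 ((264.9419860839844, 166.39776611328125), (11.405266761779785, 42.204742431640625), 86.98721313476562)
top stand_hole0 0.88 [379. 222.] 447 ((380.163818359375, 218.21551513671875), (24.68561363220215, 25.342145919799805), 66.80140686035156)
top stand_hole0 0.63 [382. 269.] 1265 ((382.10003662109375, 269.70001220703125), (35.329872131347656, 37.11872863769531), 63.43495178222656)
top hook 0.53 [259. 168.] 249 ((256.5, 166.5), (11.0, 23.0), 90.0)
```

View pics/crop1.png

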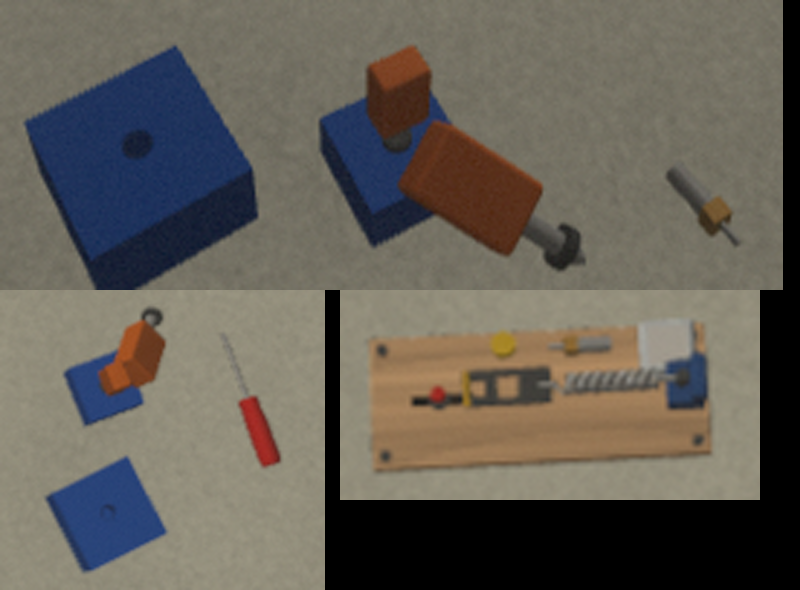

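The large puller was upright at t≈0.9 and is now toppling towards the small stand. I'll let it settle, then look again.

```bash
python3 -m jog '[[0,0,0,0,0],[0,0,0,0,0],[0,0,0,0,0],[0,0,0,0,0],[0,0,0,0,0],[0,0,0,0,0]]'; python3 - <<'E'
from h import *
def shot():
    a,b=read_camera("side"),read_camera("top")
    x=cv2.resize(a[300:400,150:420],None,fx=2.9,fy=2.9,interpolation=2);y=cv2.resize(b[180:250,340:470],None,fx=4.2,fy=4.2,interpolation=2)
    z=np.zeros((x.shape[0]+y.shape[0],800,3),np.uint8);z[:x.shape[0],:x.shape[1]]=x;z[x.shape[0]:,:y.shape[1]]=y
    return z
z=shot();w=shot();print(np.abs(z.astype(int)-w).mean(),np.abs(z.astype(int)-w).max())
cv2.imwrite("pics/crop2.png",w);print(r.state()["time"])
E
```

```text
time: 1.8
ee_pos: [0.118, 0.5116, 0.1985]
tcp_rot: [180.0, 0.0, 167.0]
ft_force: [-0.7, -0.2, 0.4]
gripper_width: 0.0917
gripper_force: 0.0
1.1304994292237442 17
2.0
```

View pics/crop2.png

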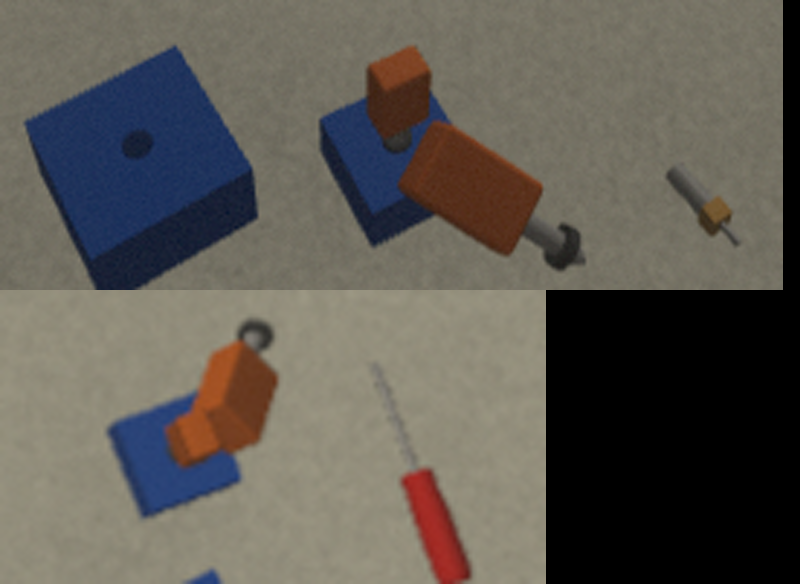

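The scene is still. The large puller now leans against the small stand's right side, with its handle end at about (435,165) in the side crop. The small puller stands upright in its hole at (398,90) and is the one I want. Next I move over it and look with the wrist camera.

```bash
python3 -m jog '[[-3.5,-1.9,-0.8,0,0],[-3.5,-1.9,-0.8,0,0],[-3.5,-1.9,-0.8,0,0],[-3.5,-1.9,-0.8,0,0],[-3.5,-1.9,-0.8,0,0],[-3.5,-1.9,-0.8,0,0],[-3.5,-1.9,-0.8,0,0],[-3.5,-1.9,-0.8,0,0],[-3.5,-1.9,-0.8,0,0],[-3.5,-1.9,-0.8,0,0]]' && python3 -m jog '[[-1,-4,0,0,0],[-1,-4,0,0,0],[-1,-4,0,0,0],[-1,-4,0,0,0],[-1,-4,0,0,0],[-1,-4,0,0,0],[-1,-4,0,0,0],[-1,-4,0,0,0],[-1,-4,0,0,0],[-1,-4,0,0,0]]' && python3 -m jog '[[0,0,0,0.12,0.5],[0,0,0,0.12,0.5],[0,0,0,0.12,0.5],[0,0,0,0.12,0.5],[0,0,0,0.12,0.5],[0,0,0,0.12,0.5],[0,0,0,0.12,0.5],[0,0,0,0.12,0.5],[0,0,0,0.12,0.5],[0,0,0,0.12,0.5]]' && python3 -m jog '[[0,0,0,0.12,0.5],[0,0,0,0.12,0.5],[0,0,0,0.12,0.5],[0,0,0,0.12,0.5],[0,0,0,0.12,0.5],[0,0,0,0.12,0.5],[0,0,0,0.12,0.5],[0,0,0,0.12,0.5],[0,0,0,0.12,0.5],[0,0,0,0.12,0.5]]'
python3 - <<'E'
from h import *
np.set_printoptions(precision=4,suppress=True)
s=r.state();print(s["q"]);T=np.array(camera_params("wrist")["pose"]);print(T)
im=read_camera("wrist");cv2.imwrite("pics/w1.png",im)
print(proj("wrist",(.459,-.284,.115)))
for n in("puller_center","stand_hole0","puller"):
    for d in models.place_of("wrist",n): print(n,np.round(d["at"],1),round(d["score"],2),atz("wrist",d["at"],{"puller_center":.09,"stand_hole0":.04,"puller":.031}[n]))
E
```

```text
time: 2.83
ee_pos: [0.4175, 0.2461, 0.2792]
tcp_rot: [180.0, 0.0, 167.0]
ft_force: [1.5, 0.8, 0.0]
gripper_width: 0.092
gripper_force: 0.0
time: 3.67
ee_pos: [0.4234, -0.1666, 0.2787]
tcp_rot: [-180.0, 0.0, 167.0]
ft_force: [1.6, -0.1, 1.0]
gripper_width: 0.0919
gripper_force: 0.0
time: 4.5
ee_pos: [0.4238, -0.1645, 0.2786]
tcp_rot: [180.0, 0.0, 97.9]
ft_force: [-0.2, -0.2, -0.1]
gripper_width: 0.0458
gripper_force: 0.0
time: 5.33
ee_pos: [0.4238, -0.1645, 0.2786]
tcp_rot: [180.0, -0.0, 29.2]
ft_force: [0.8, -0.1, -0.1]
gripper_width: 0.046
gripper_force: 0.0
[-30.8894   8.9192  88.9675   0.0047  82.1096  29.9534]
[[ 0.4875 -0.8342 -0.2579  0.4933]
 [-0.8731 -0.466  -0.1429 -0.1257]
 [-0.001   0.2948 -0.9556  0.4638]
 [ 0.      0.      0.      1.    ]]
[382.6569 209.9039]
puller_center [409.3 185.6] 0.91 [ 0.5006 -0.3055  0.09  ]
puller_center [376.6 202.3] 0.82 [ 0.4626 -0.2823  0.09  ]
stand_hole0 [368.3 191.5] 0.94 [ 0.4664 -0.2837  0.04  ]
stand_hole0 [304.8 280.5] 0.91 [ 0.2989 -0.2787  0.04  ]
puller [434.3 147.9] 0.7 [ 0.5632 -0.3314  0.031 ]
puller [363.7 190.5] 0.62 [ 0.4638 -0.2803  0.031 ]
```

View pics/w1.png

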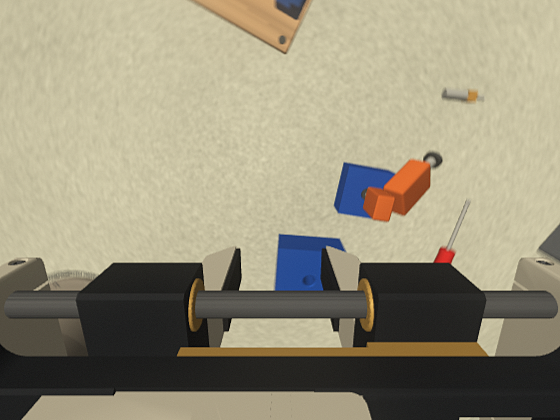

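The wrist view shows the small puller's handle at (378,203) in the small stand. The large puller lies along (408,185) with its handle end right beside it, and the large stand is at (308,270). I'll move closer.

```bash
python3 -m jog '[[-1.1,3,1.2,0,0.5],[-1.1,3,1.2,0,0.5],[-1.1,3,1.2,0,0.5],[-1.1,3.2,1.2,0,0.5],[0,0,0,0,0.5],[0,0,0,0,0.5]]'
python3 - <<'E'
from h import *
np.set_printoptions(precision=4,suppress=True)
im=read_camera("wrist");
print(proj("wrist",(.4625,-.2825,.115)))
for n in("puller_center","stand_hole0","puller"):
    for d in models.place_of("wrist",n): print(n,np.round(d["at"],1),round(d["score"],2),atz("wrist",d["at"],{"puller_center":.09,"stand_hole0":.04,"puller":.031}[n]))
for d in models.masks_of("wrist","puller"): 
    ys,xs=np.nonzero(d["pixels"]);print(round(d["score"],2),xs.min(),xs.max(),ys.min(),ys.max())
u,v=map(int,proj("wrist",(.4625,-.2825,.08)));x0,y0=max(u-120,0),max(v-90,0)
cv2.imwrite("pics/w2.png",cv2.resize(im[y0:y0+180,x0:x0+240],(800,600),interpolation=2));print("crop",x0,y0)
E
```

```text
time: 6.03
ee_pos: [0.4451, -0.2933, 0.2291]
tcp_rot: [-179.8, 0.0, 29.5]
ft_force: [0.5, -0.2, 0.1]
gripper_width: 0.0457
gripper_force: 0.0
[281.0326 179.5023]
puller_center [327.3 156.3] 0.75 [ 0.5043 -0.3149  0.09  ]
puller_center [280.6 177.4] 0.57 [ 0.4602 -0.283   0.09  ]
stand_hole0 [283.1 166.8] 0.66 [ 0.465  -0.2837  0.04  ]
puller [369.5 119.3] 0.95 [ 0.5658 -0.3468  0.031 ]
puller [280.8 165.5] 0.92 [ 0.464  -0.2811  0.031 ]
puller [279.  175.4] 0.63 [ 0.4519 -0.2854  0.031 ]
0.7 270 294 157 194
0.58 296 370 118 190
crop 161 83
```

View pics/w2.png

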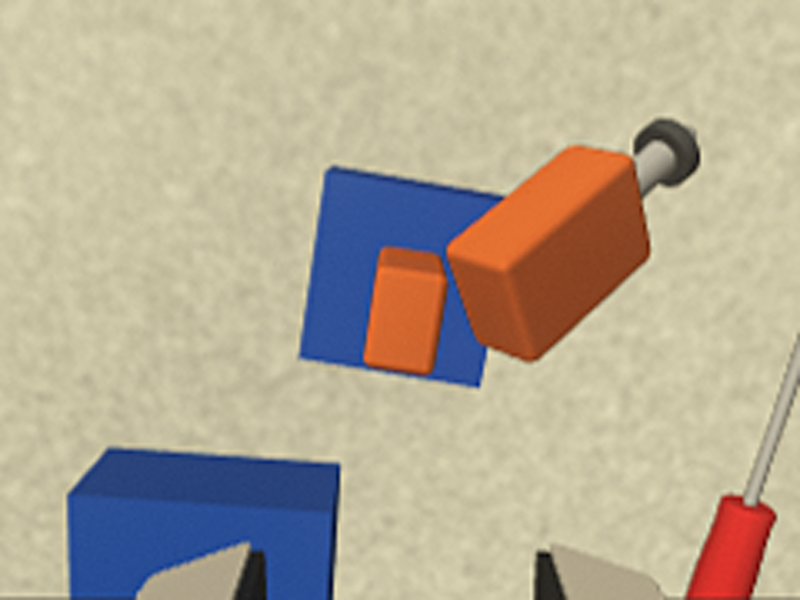

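The crop shows the small handle's top face at about (406,318), aligned with a yaw of about 22°. The large puller's handle end is right beside it at (450-530, 250-355), where one finger would go. I'll fit both boxes to the orange pixels in all three views to get the clearance.

```bash
cat > fit.py <<'E'
from h import *
from scipy.optimize import differential_evolution,minimize
from scipy.spatial.transform import Rotation as R
np.set_printoptions(precision=4,suppress=True)
B={}
for c in("side","top","wrist"):
    im=read_camera(c);p=camera_params(c)
    h=cv2.cvtColor(im,cv2.COLOR_BGR2HSV);m=((h[...,0]<14)&(h[...,1]>150)&(h[...,2]>50)).astype(np.uint8)
    u,v=map(int,proj(c,(.50,-.305,.07)));w={"side":65,"top":26,"wrist":85}[c]
    x0,y0=max(0,u-w),max(0,v-w);S=4 if c=="top" else 2
    m=m[y0:y0+2*w,x0:x0+2*w]
    if c=="wrist":   # red screwdriver: keep left/up part only
        n,l,st,_=cv2.connectedComponentsWithStats(m);print(st[1:][st[1:,4]>40])
    B[c]=(cv2.resize(m*255,None,fx=S,fy=S,interpolation=1)>127,np.array(p["intrinsics"]),np.linalg.inv(np.array(p["pose"])),x0,y0,S)
    print(c,m.sum())
np.save("B.npy",B,allow_pickle=True)
C=np.array([[i,j,k] for i in(-1,1) for j in(-1,1) for k in(-1,1)])/2
def boxes(q):
    x,y,yaw=q[:3];a=R.from_euler("z",yaw).apply(C*[.032,.022,.05])+[x,y,.09]
    ax=np.array(q[7:10]);ax=ax/np.linalg.norm(ax)
    e1=np.cross(ax,[0,0,1]);e1/=np.linalg.norm(e1);e2=np.cross(ax,e1)
    cr,sr=np.cos(q[10]),np.sin(q[10]);M=np.c_[cr*e1+sr*e2,-sr*e1+cr*e2,ax]
    b=(C*[.032,.022,.05]*q[6])@M.T+q[3:6];return a,b
def loss(q):
    t=0
    for c,(m,K,T,x0,y0,S) in B.items():
        z=np.zeros(m.shape,np.uint8)
        for P in boxes(q):
            u=(P@T[:3,:3].T+T[:3,3])@K.T;u=((u[:,:2]/u[:,2:]-[x0,y0]+.5)*S-.5)
            cv2.fillConvexPoly(z,cv2.convexHull(np.round(u*16).astype(np.int32)),1,shift=4)
        z=z>0;t+=1-(z&m).sum()/(z|m).sum()
    return t
if __name__=="__main__":
    bd=[(.452,.472),(-.295,-.272),(.2,.6),(.48,.545),(-.345,-.285),(.03,.085),(1.15,1.7),(-1,-.4),(.1,.8),(-.2,1),(0,np.pi)]
    best=min((differential_evolution(loss,bd,seed=s,maxiter=250,popsize=10,tol=1e-6) for s in(0,1)),key=lambda o:o.fun)
    q=best.x;print(best.fun,q,np.degrees(q[2]));a,b=boxes(q);print("big corners\n",b)
    # in small-handle frame (x along handle x, y across)
    d=R.from_euler("z",-q[2]).apply(b-[q[0],q[1],0]);print("rel mm\n",np.round(d*1000,1))
E
python3 fit.py
```

```text
side 1693
top 0
[[  66   61   61   64 2468]
 [  42   91   25   37  739]
 [ 147  164   17    6   60]]
wrist 3267
1.1729823896659413 [ 0.4634 -0.2843  0.3729  0.4993 -0.3238  0.0481  1.311  -0.7705  0.365
  0.5097  2.6642] 21.36361321559931
big corners
 [[ 0.5341 -0.3123  0.0286]
 [ 0.4833 -0.2882  0.0622]
 [ 0.5403 -0.3299  0.0506]
 [ 0.4895 -0.3058  0.0842]
 [ 0.5092 -0.3418  0.0121]
 [ 0.4584 -0.3177  0.0457]
 [ 0.5154 -0.3594  0.0341]
 [ 0.4646 -0.3353  0.0677]]
rel mm
 [[ 55.6 -51.8  28.6]
 [ 17.  -10.8  62.2]
 [ 55.  -70.5  50.6]
 [ 16.4 -29.5  84.2]
 [ 21.7 -70.2  12.1]
 [-16.9 -29.2  45.7]
 [ 21.1 -88.8  34.1]
 [-17.5 -47.9  67.7]]
```

The fit is good (about 91% overlap in both usable views; the arm hides the top view). The small puller is at (0.463,-0.284) with yaw about 22°. A finger on its -y side would meet the large handle, which reaches z≈84 mm there. Gripping across x is clear: the large handle is at most 62 mm high there and no closer than about 10 mm off-axis. I'll grasp across x with finger tips at z≈73 mm.

```bash
python3 -m jog '[[2.0,0.1,0,0,0.5],[0,0,0.5,-0.12,0.5],[0,0,0.5,-0.12,0.5],[0,0,0.5,-0.12,0.5],[0,0,0.5,-0.12,0.5],[0,0,0.5,-0.12,0.5],[0,0,0.5,-0.12,0.5],[0,0,0.5,-0.12,0.5],[0,0,0.5,-0.12,0.5],[0,0,0.5,-0.12,0.5]]' && python3 -m jog '[[0,0,0.5,-0.12,0.5],[0,0,0.5,-0.12,0.5],[0,0,0,-0.12,0.5],[0,0,0,0,0.5],[0,0,0,0,0.5]]'
python3 - <<'E'
from h import *
np.set_printoptions(precision=4,suppress=True)
im=read_camera("wrist");cv2.imwrite("pics/w3.png",im)
s=r.state();print(s["ee_pos"],s["tcp_rot"],s["q"])
C=[(i*16,j*11) for i,j in((-1,-1),(-1,1),(1,1),(1,-1))]
a=np.radians(21.9)
for x,y in C: print(proj("wrist",(.4634+(x*np.cos(a)-y*np.sin(a))/1e3,-.2843+(x*np.sin(a)+y*np.cos(a))/1e3,.115)))
h=cv2.cvtColor(im,cv2.COLOR_BGR2HSV);m=((h[...,0]<14)&(h[...,1]>150)&(h[...,2]>50)).astype(np.uint8)
n,l,st,ce=cv2.connectedComponentsWithStats(m);print(st[1:][st[1:,4]>100],ce[1:][st[1:,4]>100])
E
```

```text
time: 7.27
ee_pos: [0.4636, -0.283, 0.1856]
tcp_rot: [180.0, 0.0, 91.8]
ft_force: [-0.2, -0.0, 0.2]
gripper_width: 0.0461
gripper_force: 0.0
time: 7.68
ee_pos: [0.4637, -0.2832, 0.1758]
tcp_rot: [180.0, 0.0, 111.8]
ft_force: [0.5, 0.2, 0.5]
gripper_width: 0.0458
gripper_force: 0.0
[ 0.4637 -0.2833  0.1758] [179.976    0.0288 111.8093] [-39.5054  22.5701  86.5378   0.0076  70.8553 -61.3172]
[261.813  228.8986]
[261.3    204.3079]
[299.429 204.247]
[298.9975 228.8368]
[[ 262  191   67   75 3316]] [[290.2636 229.7964]]
```

View pics/w3.png

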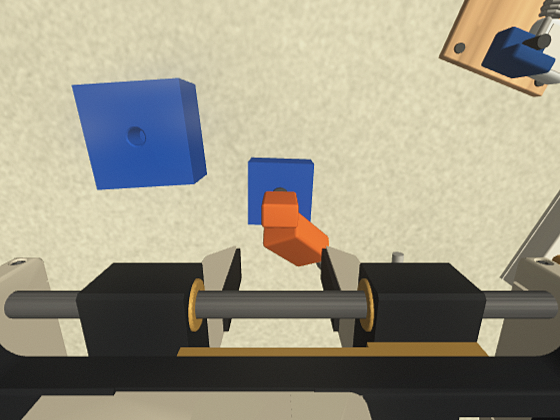

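The handle sits at columns 262-299, as predicted and centred between the fingers. The large puller is behind the finger plane. Descending now.

```bash
python3 -m jog '[[0,0,2,0,0.5],[0,0,2,0,0.5],[0,0,2,0,0.5],[0,0,2,0,0.5],[0,0,1.2,0,0.5],[0,0,0.9,0,0.5],[0,0,0,0,0.5]]' && python3 -m jog '[[0,0,0,0,0.6],[0,0,0,0,0.6],[0,0,0,0,1],[0,0,0,0,1],[0,0,0,0,1],[0,0,0,0,1]]' 55
```

```text
time: 8.32
ee_pos: [0.4628, -0.2827, 0.073]
tcp_rot: [-179.9, -0.1, 111.9]
ft_force: [-0.1, 0.6, 0.8]
gripper_width: 0.0459
gripper_force: 0.0
time: 8.82
ee_pos: [0.4641, -0.2838, 0.0755]
tcp_rot: [179.9, 0.1, 112.0]
ft_force: [-0.5, 0.3, 5.0]
gripper_width: 0.0312
gripper_force: 54.9
```

```bash
python3 -m jog '[[0,0,-1,0,1],[0,0,-1,0,1],[0,0,-2,0,1],[0,0,-2.5,0,1],[0,0,-2.5,0,1],[0,0,-2.5,0,1],[0,0,0,0,1],[0,0,0,0,1]]'
python3 - <<'E'
from h import *
np.set_printoptions(precision=4,suppress=True)
s=r.state();p=s["ee_pos"];print(p,s["tcp_rot"],s["ft_force"],s["gripper_width"])
im=read_camera("side");t=read_camera("top");w=read_camera("wrist")
for c in("side","top","wrist"):
  for n,z in(("puller_center",p[2]+.0155),("puller",p[2]-.0445)):
    for d in models.place_of(c,n)[:3]: print(c,n,np.round(d["at"],1),round(d["score"],2),"pred",proj(c,(p[0],p[1],z)))
for c,n in(("side","spring_pivot"),("side","hook_slot"),("side","hook_hole"),("side","post_middle"),("top","spring_pivot"),("top","hook_slot"),("top","hook_hole"),("top","post_middle")):
    for d in models.place_of(c,n)[:1]: print(c,n,np.round(d["at"],1),round(d["score"],2))
z=np.vstack([cv2.resize(im[260:400,240:440],(600,420),interpolation=2)])
cv2.imwrite("pics/s4.png",z)
E
```

```text
time: 9.48
ee_pos: [0.464, -0.2837, 0.1912]
tcp_rot: [179.9, 0.2, 112.0]
ft_force: [-0.4, 0.1, -1.8]
gripper_width: 0.0314
gripper_force: 54.9
[ 0.464  -0.2837  0.1912] [179.9078   0.1589 112.0054] [-0.4453  0.0715 -1.8413] 0.03135553169774838
side puller_center [312.9 363.6] 0.57 pred [289.4573 286.9313]
side puller [289.7 315.4] 0.84 pred [288.6044 311.1269]
side puller [351.1 392.9] 0.77 pred [288.6044 311.1269]
top puller_center [389.6 207.3] 0.45 pred [392.7631 207.5084]
wrist puller_center [298.  236.8] 0.97 pred [282.3627 257.5451]
wrist puller_center [278.2 255.7] 0.81 pred [282.3627 257.5451]
wrist puller [328.1 260.7] 0.86 pred [281.8674 223.9924]
wrist puller [281.2 219. ] 0.64 pred [281.8674 223.9924]
side spring_pivot [346.6 243.2] 0.97
side hook_slot [348.3 248. ] 0.26
side post_middle [318.8 189.3] 0.67
top spring_pivot [305.4 164.3] 0.72
top hook_slot [259.2 166. ] 0.77
top hook_hole [248.3 169.5] 0.67
top post_middle [239.3 170.1] 0.83
```

View pics/s4.png

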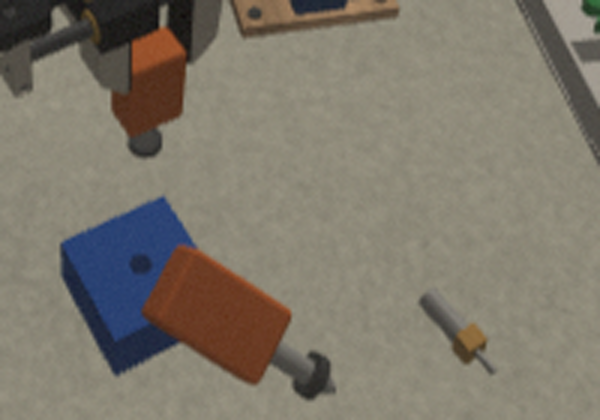

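The small puller hangs in the gripper at (150,95) with its pin at (145,143). The large puller is unmoved and the stand hole is at (140,264). Now to the board.

```bash
python3 -m jog '[[2.5,3.2,-0.2,0,1],[2.5,3.2,-0.2,0,1],[2.5,3.2,-0.2,0,1],[2.5,3.2,-0.2,0,1],[2.5,3.2,-0.2,0,1],[2.5,3.2,-0.2,0,1],[2.5,3.2,-0.2,0,1],[2.5,3.2,-0.2,0,1],[2.5,3.2,-0.2,0,1],[2.5,3.2,-0.2,0,1]]' && python3 -m jog '[[0,0,0,-0.122,1],[0,0,0,-0.122,1],[0,0,0,-0.122,1],[0,0,0,-0.122,1],[0,0,0,-0.122,1],[0,0,0,-0.122,1],[0,0,0,-0.122,1],[0,0,0,-0.122,1],[0,0,0,-0.122,1],[0,0,0,-0.122,1]]' && python3 -m jog '[[0,0,0,0,1],[0,0,0,0,1]]'
python3 - <<'E'
from h import *
np.set_printoptions(precision=4,suppress=True)
s=r.state();p=s["ee_pos"];print(p,s["tcp_rot"],s["q"])
im=read_camera("wrist");cv2.imwrite("pics/w5.png",cv2.resize(im,(800,600),interpolation=2))
for n,z in(("spring_pivot",.05),("hook_slot",.048),("hook_hole",.0475),("post_middle",.037),("puller",p[2]-.0445)):
    for d in models.place_of("wrist",n)[:3]: print(n,np.round(d["at"],1),round(d["score"],2),atz("wrist",d["at"],z))
for d in models.masks_of("wrist","post_middle")[:2]: print("post mask",d["at"],d["score"])
print(proj("wrist",(p[0],p[1],p[2]-.0445)))
h=cv2.cvtColor(im,cv2.COLOR_BGR2HSV);m=(((h[...,0]<6)|(h[...,0]>174))&(h[...,1]>150)&(h[...,2]>60)).astype(np.uint8)
n,l,st,ce=cv2.connectedComponentsWithStats(m)
for a,c in zip(st[1:],ce[1:]):
    if a[4]>25: print("red",a,c,atz("wrist",c,.036))
E
```

```text
time: 11.17
ee_pos: [0.6672, 0.0703, 0.2096]
tcp_rot: [180.0, 0.0, 112.0]
ft_force: [1.0, -1.1, -1.6]
gripper_width: 0.0314
gripper_force: 54.9
time: 12.0
ee_pos: [0.6665, 0.0683, 0.2093]
tcp_rot: [180.0, -0.0, -177.8]
ft_force: [-0.5, 0.7, -2.1]
gripper_width: 0.0313
gripper_force: 54.9
time: 12.17
ee_pos: [0.6665, 0.0683, 0.2094]
tcp_rot: [180.0, -0.0, -178.3]
ft_force: [-0.7, -0.2, -1.5]
gripper_width: 0.0312
gripper_force: 54.9
[0.6665 0.0683 0.2094] [ 179.9923   -0.0088 -178.3113] [ -0.6997  35.2167  59.9933   0.0074  84.7991 -92.389 ]
spring_pivot [161.  147.8] 0.69 [ 0.6229 -0.0659  0.05  ]
hook_slot [298.6 147.3] 0.94 [0.618  0.0871 0.048 ]
hook_hole [320.6 151.6] 0.61 [0.622  0.1121 0.0475]
post_middle [350.1 148. ] 0.91 [0.6179 0.1472 0.037 ]
puller [277.5 220.6] 0.69 [0.665  0.0658 0.1649]
post mask [285.2, 131.4] 0.75
[280.6257 222.4655]
red [347 141  13  12 118] [352.6356 146.1441] [0.6158 0.1501 0.036 ]
red [ 88 283  26   8 125] [ 99.608 287.264] [ 0.8112 -0.1686  0.036 ]
```

View pics/w5.png

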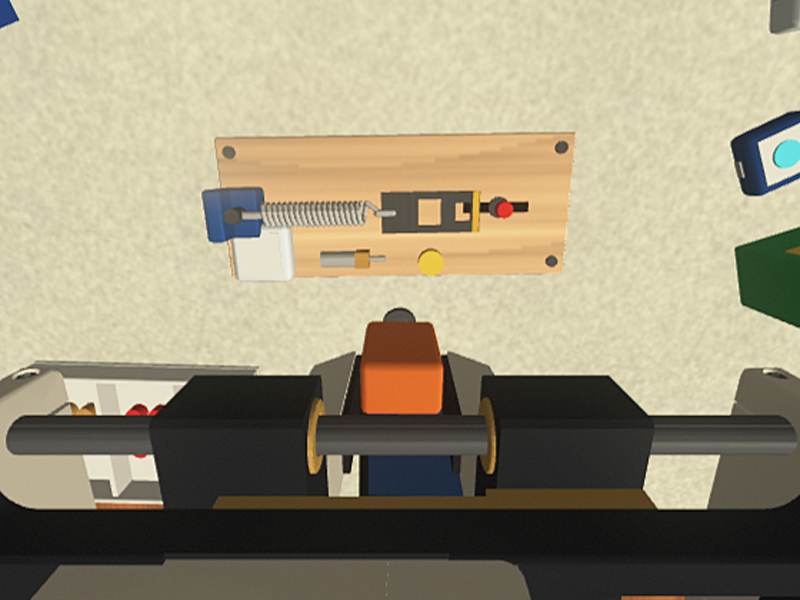

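The view shows the slot at (430,212), the pull hole at (462,212), the yellow band at (476,212), the red post head at (504,209) and the mount at (235,214), all in 800x600 pixels. The puller pin is at (400,316), as predicted. Now I measure these precisely.

```bash
cat > meas.py <<'E'
from h import *
np.set_printoptions(precision=4,suppress=True)
def blobs(im):
    x0,y0,x1,y1=BOX;c=im[y0:y1,x0:x1];c=cv2.resize(c,None,fx=4,fy=4,interpolation=cv2.INTER_CUBIC)
    g=cv2.cvtColor(c,cv2.COLOR_BGR2GRAY);h=cv2.cvtColor(c,cv2.COLOR_BGR2HSV)
    f=lambda p:((np.array(p)+.5)/4-.5+[x0,y0])
    wood=(g>110).astype(np.uint8)
    n,l,st,ce=cv2.connectedComponentsWithStats(wood,connectivity=4)
    out=[]
    for s,e in zip(st[1:],ce[1:]):
        if 300<s[4]<8000: q=f([s[0]+s[2]/2-.5,s[1]+s[3]/2-.5]);out.append(q);print("wood blob",s[:5],q,atz("wrist",q,.0485))
    y=((h[...,0]>18)&(h[...,0]<32)&(h[...,1]>190)&(h[...,2]>100)).astype(np.uint8)
    n,l,st,ce=cv2.connectedComponentsWithStats(y)
    for s,e in zip(st[1:],ce[1:]):
        if s[4]>200: print("yellow",s,f(e),atz("wrist",f(e),.0475))
E
python3 - <<'E'
import meas;from meas import *
im=read_camera("wrist");meas.BOX=(262,125,345,170);blobs(im)
S=lambda x,y:(x*.7,y*.7)
for n,p in(("TL",S(216,138)),("TR",S(575,132)),("BR",S(563,272))): print(n,atz("wrist",p,.012))
for n,p in(("s1",S(229,153)),("s2",S(562,147)),("s3",S(551,261))): print(n,atz("wrist",p,.012))
print("slot",atz("wrist",S(429.5,212),.048),"hole",atz("wrist",S(462.5,212.5),.0475))
print("plate left",atz("wrist",S(381,212),.049),"right",atz("wrist",S(480,212),.047))
print("plate sides",atz("wrist",S(405,192),.049),atz("wrist",S(405,232),.049))
E
```

```text
wood blob [ 123   56   66   76 4834] [300.5 148. ] [0.6186 0.0891 0.0485]
wood blob [ 226   67   43   53 1606] [323.375 147.875] [0.6177 0.1147 0.0485]
yellow [275  65  16  83 525] [332.4188 153.1298] [0.6232 0.1254 0.0475]
TL [ 0.5684 -0.0871  0.012 ]
TR [0.554 0.208 0.012]
BR [0.6719 0.215  0.012 ]
s1 [ 0.5798 -0.0774  0.012 ]
s2 [0.566  0.1989 0.012 ]
s3 [0.6622 0.2028 0.012 ]
slot [0.6191 0.0893 0.048 ] hole [0.6187 0.1153 0.0475]
plate left [0.6203 0.0514 0.049 ] right [0.6179 0.1291 0.047 ]
plate sides [0.6045 0.0696 0.049 ] [0.6352 0.0707 0.049 ]
```

The measurements agree with the given sizes. The board's x points at yaw 92.8°, and the hole is at (0.618,0.115). The post is at (0.616,0.150), about 213 mm from the pivot, so the hooked stretch will be about 56 mm. I'll align the tool's y with the board and hover over the hole.

```bash
python3 -m jog '[[0,0,0,-0.019,1],[2.32,2.45,1,0,1],[2.32,2.45,1,0,1],[0,0,2,0,1],[0,0,2,0,1],[0,0,2,0,1],[0,0,1.8,0,1],[0,0,0,0,1],[0,0,0,0,1],[0,0,0,0,1]]' 60
python3 - <<'E'
import meas;from meas import *
s=r.state();p=s["ee_pos"];print(p,s["tcp_rot"],s["ft_force"])
im=read_camera("wrist")
u,v=map(int,proj("wrist",(.6178,.115,.05)));x0,y0=u-80,v-60
cv2.imwrite("pics/w6.png",cv2.resize(im[y0:y0+120,x0:x0+160],(800,600),interpolation=cv2.INTER_CUBIC));print("crop",x0,y0)
meas.BOX=(u-70,v-45,u+60,v+45);blobs(im)
R_=cv2.Rodrigues(np.radians(0)*np.ones(3))[0]
for n,z in(("tip",-.0445),("flange bottom",-.0355),("flange top",-.0305)): print(n,proj("wrist",p+[0,0,z]))
for n,z in(("hook_hole",.0495),("hook_slot",.0495),("puller",p[2]-.0445)):
    for d in models.place_of("wrist",n)[:2]: print(n,np.round(d["at"],1),round(d["score"],2),atz("wrist",d["at"],z))
E
```

```text
time: 13.4
ee_pos: [0.6185, 0.1148, 0.1128]
tcp_rot: [180.0, 0.1, -177.0]
ft_force: [0.9, 0.1, -1.8]
gripper_width: 0.0312
gripper_force: 59.9
[0.6185 0.1148 0.1128] [ 179.9945    0.1156 -177.0004] [ 0.8658  0.14   -1.7954]
crop 200 154
wood blob [ 123  134   86   86 7225] [251.   212.75] [0.6184 0.0894 0.0485]
wood blob [ 257  148   58   50 2267] [281.   211.75] [0.6162 0.1151 0.0485]
wood blob [  0 171  41  21 820] [214.625 213.875] [0.6211 0.0581 0.0485]
wood blob [ 183  346  217   14 1289] [282.375 256.75 ] [0.6586 0.1186 0.0485]
yellow [ 322  109   22  116 1558] [292.6449 211.5573] [0.6158 0.1251 0.0475]
yellow [154 273  26  33 227] [251.2208 240.8056] [0.6449 0.0901 0.0475]
tip [280.61   221.9996]
flange bottom [280.6246 225.8912]
flange top [280.6333 228.1788]
hook_hole [280.5 216.9] 0.83 [0.6205 0.1149 0.0495]
hook_slot [247.2 213.5] 0.8 [0.6187 0.0862 0.0495]
puller [279.7 221.9] 0.9 [0.618  0.1141 0.0683]
```

View pics/w6.png

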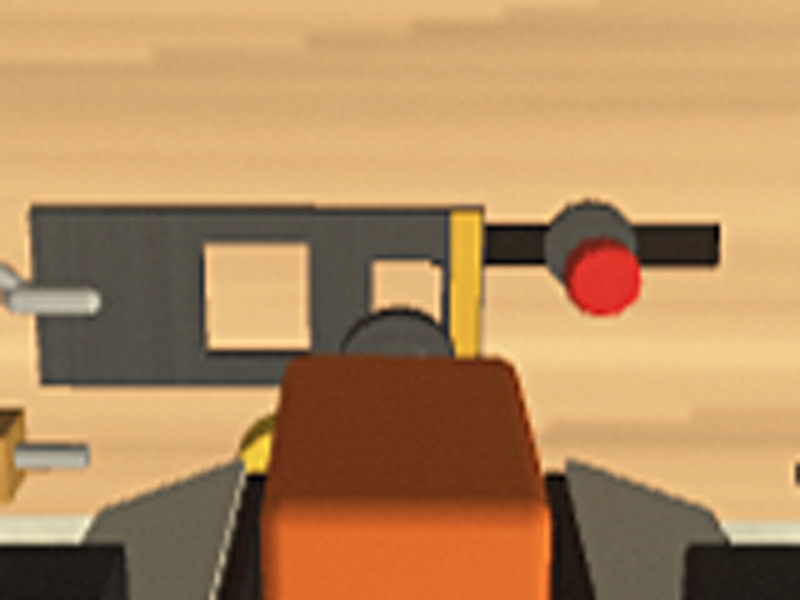

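The flange is centred at about (397,352) and the hole at (406,305). The plate lies level, and the post head is at (603,277). The pin needs about 1.5 mm outwards. I correct that and lower it in.

```bash
python3 - <<'E'
from h import *
for z in(.035,.037): print(atz("wrist",(200+603/5,154+277/5),z))
E
python3 -m jog '[[0.06,0.15,0,0,1],[0,0,0.5,0,1],[0,0,0.6,0,1],[0,0,0.3,0,1],[0,0,0.3,0,1],[0,0,0.3,0,1],[0,0,0.2,0,1],[0,0,0,0,1],[0,0,0,0,1]]'
```

```text
[0.61586701 0.15088009 0.035     ]
[0.61526827 0.15057116 0.037     ]
time: 14.35
ee_pos: [0.617, 0.1163, 0.0894]
tcp_rot: [180.0, -0.0, -177.0]
ft_force: [-1.2, -0.5, -1.3]
gripper_width: 0.0313
gripper_force: 59.9
```

```bash
python3 -m jog '[[0,0,0.2,0,1],[0,0,0.2,0,1],[0,0,0,0,1]]'; python3 - <<'E'
from h import *
s=r.state();print(s["ee_pos"],s["ft_force"],s["torque"])
im=read_camera("wrist");u,v=map(int,proj("wrist",(.6178,.115,.05)));print(u,v)
print([ (n,[(np.round(d["at"],1).tolist(),round(d["score"],2)) for d in models.place_of("wrist",n)[:2]]) for n in("hook_slot","hook_hole","puller")])
E
```

```text
time: 14.6
ee_pos: [0.6167, 0.1163, 0.0851]
tcp_rot: [180.0, -0.0, -177.0]
ft_force: [1.0, -0.2, -1.3]
gripper_width: 0.0317
gripper_force: 59.9
[0.61674482 0.11627709 0.08513394] [ 1.03586372 -0.17537944 -1.33184945] [0.01392319 0.02809414 0.00202594]
278 227
[('hook_slot', [([244.2, 230.0], 0.71), ([222.0, 208.3], 0.49)]), ('hook_hole', [([278.2, 226.1], 0.64)]), ('puller', [([278.6, 222.7], 0.95)])]
```

```bash
python3 -m jog '[[0,0,-0.1,0,1],[0,0.25,0,0,1],[0,0.25,0,0,1],[0,0.25,0,0,1],[0,0.25,0,0,1],[0,0,0,0,1],[0,0,0,0,1]]'; python3 - <<'E'
from h import *
s=r.state();print(s["ee_pos"],s["ft_force"],s["torque"])
E
```

```text
time: 15.38
ee_pos: [0.6165, 0.1262, 0.0865]
tcp_rot: [-180.0, 0.0, -177.0]
ft_force: [0.9, -3.1, -1.4]
gripper_width: 0.0314
gripper_force: 59.9
[0.61649301 0.12620065 0.08650942] [ 0.85678287 -3.12548072 -1.35697965] [-0.71499972 -0.07587853  0.02803655]
```

The spring is engaged (about 3 N). Continue stretching.

```bash
python3 -m jog '[[0,0.6,0,0,1],[0,0.6,0,0,1],[0,0.6,0,0,1],[0,0.6,0,0,1],[0,0.6,0,0,1],[0,0.6,0,0,1],[0,0.6,0,0,1],[0,0.4,0,0,1],[0,0,0,0,1]]' && python3 -m jog '[[0,0.3,0,0,1],[0,0.3,0,0,1],[0,0,0,0,1],[0,0,0,0,1]]'
python3 - <<'E'
import meas;from meas import *
s=r.state();p=s["ee_pos"];print(p,s["ft_force"],s["tcp_rot"])
im=read_camera("wrist");u,v=map(int,proj("wrist",(.615,.150,.05)));x0,y0=u-80,v-60
cv2.imwrite("pics/w7.png",cv2.resize(im[y0:y0+120,x0:x0+160],(800,600),interpolation=cv2.INTER_CUBIC));print("crop",x0,y0)
h=cv2.cvtColor(im,cv2.COLOR_BGR2HSV);m=(((h[...,0]<6)|(h[...,0]>174))&(h[...,1]>150)&(h[...,2]>60)).astype(np.uint8)[y0:y0+120,x0:x0+160]
n,l,st,ce=cv2.connectedComponentsWithStats(m)
for a,c in zip(st[1:],ce[1:]):
    if a[4]>15: q=c+[x0,y0];print("red",a,q,atz("wrist",q,.037))
for n in("hook_slot","hook_hole"): print(n,[(np.round(d["at"],1).tolist(),round(d["score"],2),atz("wrist",d["at"],.049)) for d in models.place_of("wrist",n)[:2]])
E
```

```text
time: 16.13
ee_pos: [0.6139, 0.1726, 0.0864]
tcp_rot: [-179.9, -0.0, -176.9]
ft_force: [1.3, -7.3, -2.0]
gripper_width: 0.0311
gripper_force: 60.0
time: 16.47
ee_pos: [0.6137, 0.1776, 0.0864]
tcp_rot: [-179.9, -0.0, -177.0]
ft_force: [0.7, -7.9, -2.0]
gripper_width: 0.031
gripper_force: 60.0
[0.6137 0.1776 0.0864] [ 0.7103 -7.9418 -1.9885] [-179.8824   -0.0202 -176.97  ]
crop 165 165
red [ 75  50  14  14 168] [246.9762 221.2262] [0.6157 0.1501 0.037 ]
hook_slot [([239.4, 228.0], 0.56, array([0.6174, 0.1455, 0.049 ]))]
hook_hole [([276.5, 230.6], 0.71, array([0.618 , 0.1744, 0.049 ]))]
```

View pics/w7.png

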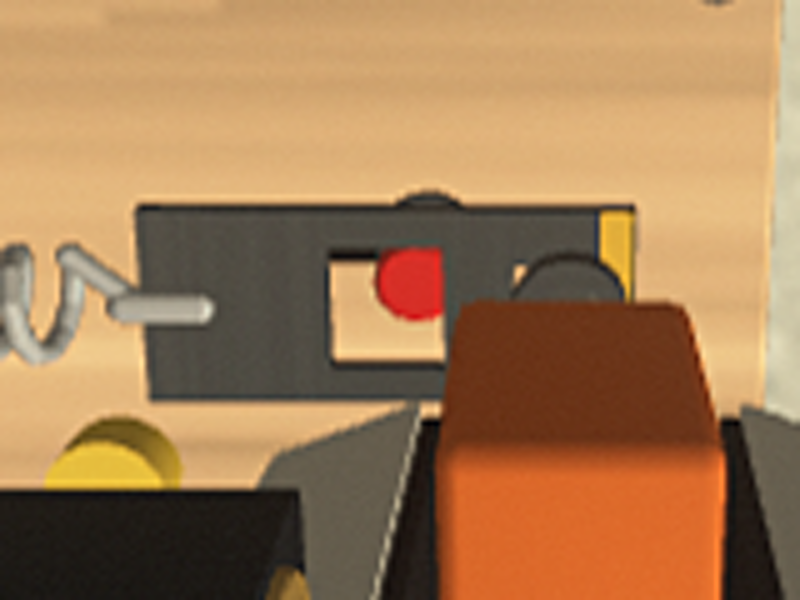

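The slot spans columns 328-443 and the red head shows from 375, so the slot still has to go a few mm outwards.

```bash
python3 - <<'E'
from h import *
np.set_printoptions(precision=4,suppress=True)
f=lambda x,y:(165+x/5-.4,165+y/5-.4)
for z in(.046,.048,.05): print(z,"L",atz("wrist",f(328.5,305),z),"R",atz("wrist",f(443.5,305),z),"top far",atz("wrist",f(390,247),z),atz("wrist",f(390,368),z))
for z in(.035,.037): print("head left",atz("wrist",f(375,282),z),"top/bot",atz("wrist",f(415,247),z),atz("wrist",f(415,321),z))
E
```

```text
0.046 L [0.6169 0.1379 0.046 ] R [0.6159 0.156  0.046 ] top far [0.6068 0.1474 0.046 ] [0.6271 0.1477 0.046 ]
0.048 L [0.6162 0.1382 0.048 ] R [0.6152 0.1561 0.048 ] top far [0.6061 0.1476 0.048 ] [0.6262 0.148  0.048 ]
0.05 L [0.6154 0.1385 0.05  ] R [0.6145 0.1563 0.05  ] top far [0.6055 0.1479 0.05  ] [0.6254 0.1482 0.05  ]
head left [0.6166 0.1438 0.035 ] top/bot [0.6102 0.1502 0.035 ] [0.6231 0.1505 0.035 ]
head left [0.6159 0.144  0.037 ] top/bot [0.6095 0.1504 0.037 ] [0.6223 0.1507 0.037 ]
```

```bash
python3 -m jog '[[0,0.16,0,0,1],[0,0.16,0,0,1],[0,0,0.3,0,1],[0,0,0.3,0,1],[0,0,0.2,0,1],[0,0,0,0,1],[0,0,0,0,1]]'; python3 - <<'E'
import meas;from meas import *
s=r.state();p=s["ee_pos"];print(p,s["ft_force"],s["tcp_rot"])
im=read_camera("wrist");np.save("w8.npy",im)
h=cv2.cvtColor(im,cv2.COLOR_BGR2HSV)
u,v=map(int,proj("wrist",(.6157,.1502,.037)))
m=(((h[...,0]<6)|(h[...,0]>174))&(h[...,1]>150)&(h[...,2]>60)).astype(np.uint8)[v-40:v+40,u-40:u+40]
n,l,st,ce=cv2.connectedComponentsWithStats(m)
for a,c in zip(st[1:],ce[1:]):
    if a[4]>15: print("red",a[:2]+[u-40,v-40],a[2:],c+[u-40,v-40])
g=cv2.cvtColor(im,cv2.COLOR_BGR2GRAY)
for row in(v+4,v+8): print(row,u-22,[int(x) for x in g[row,u-22:u+23]])
E
```

```text
time: 17.2
ee_pos: [0.6136, 0.1805, 0.0784]
tcp_rot: [-179.9, -0.0, -177.0]
ft_force: [0.7, -8.3, -1.0]
gripper_width: 0.0314
gripper_force: 60.1
[0.6136 0.1805 0.0784] [ 0.6686 -8.3471 -0.9609] [-179.8789   -0.0213 -176.9896]
red [235 216] [ 18  17 236] [243.3814 223.5042]
228 220 [76, 77, 74, 75, 79, 79, 79, 74, 76, 74, 46, 187, 190, 184, 192, 171, 78, 86, 95, 95, 95, 96, 97, 96, 95, 95, 95, 96, 93, 95, 91, 174, 195, 140, 77, 72, 67, 62, 63, 66, 66, 64, 68, 65, 66]
232 220 [76, 75, 75, 75, 79, 80, 79, 73, 78, 72, 50, 197, 198, 192, 192, 191, 194, 194, 201, 169, 165, 164, 142, 118, 111, 159, 165, 172, 195, 196, 192, 193, 202, 147, 78, 60, 62, 62, 64, 66, 63, 65, 64, 65, 66]
```

The head now shows inside the slot with a gap on both sides. Press on, with a nudge of 0.5 mm outwards.

```bash
python3 -m jog '[[0,0.05,0.2,0,1],[0,0,0.2,0,1],[0,0,0.2,0,1],[0,0,0.2,0,1],[0,0,0,0,1]]' && python3 -m jog '[[0,0,0.2,0,1],[0,0,0.2,0,1],[0,0,0.2,0,1],[0,0,0,0,1]]'; python3 - <<'E'
from h import *
s=r.state();print(s["ee_pos"],s["ft_force"],s["tcp_rot"])
E
```

```text
time: 17.67
ee_pos: [0.6134, 0.1811, 0.0702]
tcp_rot: [-179.9, -0.0, -177.0]
ft_force: [0.9, -9.2, -0.3]
gripper_width: 0.0313
gripper_force: 60.1
time: 18.0
ee_pos: [0.6135, 0.1811, 0.0644]
tcp_rot: [-179.9, -0.0, -177.0]
ft_force: [0.8, -7.8, 0.2]
gripper_width: 0.0309
gripper_force: 60.1
[0.61352883 0.18106077 0.06435268] [ 0.77369701 -7.84062827  0.16649784] [-1.79885156e+02 -1.86575243e-02 -1.76989948e+02]
```

```bash
python3 -m jog '[[0,0,0.2,0,1],[0,0,0.2,0,1],[0,0,0.2,0,1],[0,0,0,0,1],[0,0,0,0,1]]'; python3 - <<'E'
from h import *
s=r.state();print(s["ee_pos"],s["ft_force"],s["tcp_rot"])
E
```

```text
time: 18.42
ee_pos: [0.6138, 0.1811, 0.0588]
tcp_rot: [-179.9, 0.0, -177.0]
ft_force: [0.7, -8.1, 0.7]
gripper_width: 0.0315
gripper_force: 60.1
[0.61379987 0.18113722 0.05877454] [ 0.67645493 -8.13993294  0.74319661] [-1.79891498e+02  2.20941471e-02 -1.76986949e+02]
```

```bash
python3 -m jog '[[0,-0.15,0,0,1],[0,-0.15,0,0,1],[0,-0.15,0,0,1],[0,-0.1,0,0,1],[0,0,0,0,1],[0,0,0,0,1]]' && python3 -m jog '[[0,-0.1,0,0,1],[0,-0.1,0,0,1],[0,0,0,0,1],[0,0,0,0,1]]'; python3 - <<'E'
from h import *
s=r.state();print(s["ee_pos"],s["ft_force"],s["tcp_rot"])
E
```

```text
time: 18.92
ee_pos: [0.6142, 0.1758, 0.0589]
tcp_rot: [-179.9, 0.0, -177.0]
ft_force: [0.4, -6.4, -0.1]
gripper_width: 0.0315
gripper_force: 60.0
time: 19.25
ee_pos: [0.6141, 0.1749, 0.0588]
tcp_rot: [180.0, 0.0, -177.0]
ft_force: [0.1, -2.9, 1.6]
gripper_width: 0.0316
gripper_force: 59.9
[0.61409284 0.17492138 0.05881396] [ 0.12151425 -2.91362496  1.605216  ] [ 1.79976403e+02  3.78434236e-02 -1.76995465e+02]
```

The load is passing to the post. Continue easing off.

```bash
python3 -m jog '[[0,-0.1,0,0,1],[0,-0.1,0,0,1],[0,0,0,0,1],[0,0,0,0,1]]'; python3 - <<'E'
from h import *
s=r.state();print(s["ee_pos"],s["ft_force"],s["tcp_rot"])
E
```

```text
time: 19.58
ee_pos: [0.6137, 0.173, 0.0582]
tcp_rot: [179.9, -0.0, -177.0]
ft_force: [0.2, 0.2, -2.4]
gripper_width: 0.0314
gripper_force: 59.9
[0.61367733 0.1730032  0.0582167 ] [ 0.1621865   0.16716309 -2.43463329] [ 1.79949316e+02 -4.16252389e-02 -1.77004339e+02]
```

```bash
python3 -m jog '[[0,-0.1,0,0,1],[0,0,-0.2,0,1],[0,0,-0.2,0,1],[0,0,-0.2,0,1],[0,0,0,0,1]]'; python3 -m jog '[[0,0,-0.2,0,1],[0,0,-0.2,0,1],[0,0,-0.2,0,1],[0,0,0,0,1]]'; python3 - <<'E'
from h import *
s=r.state();print(s["ee_pos"],s["ft_force"],s["tcp_rot"])
E
```

```text
time: 20.0
ee_pos: [0.6145, 0.1715, 0.0652]
tcp_rot: [180.0, 0.1, -177.0]
ft_force: [0.2, -0.7, -1.5]
gripper_width: 0.0314
gripper_force: 59.9
time: 20.33
ee_pos: [0.6144, 0.1715, 0.0711]
tcp_rot: [180.0, 0.1, -177.0]
ft_force: [0.0, 0.5, -2.1]
gripper_width: 0.0314
gripper_force: 59.9
[0.61443716 0.17146968 0.07113699] [ 0.04044532  0.46925271 -2.14392876] [ 1.79989148e+02  5.67272082e-02 -1.77010268e+02]
```

Free of load. I lift clear and check the hooking from the wrist and side views.

```bash
python3 -m jog '[[0,0,-0.3,0,1],[0,0,-0.5,0,1],[0,0,-1,0,1],[0,0,-2,0,1],[0,0,-3,0,1],[-2,0,-3,0,1],[-2,0,-3,0,1],[0,0,0,0,1],[0,0,0,0,1]]'; python3 - <<'E'
from h import *
np.set_printoptions(precision=4,suppress=True)
s=r.state();print(s["ee_pos"],s["ft_force"],s["tcp_rot"],s["q"])
w=read_camera("wrist");a=read_camera("side")
u,v=map(int,proj("wrist",(.615,.13,.05)));x0,y0=max(0,u-80),max(0,v-45)
x=cv2.resize(w[y0:y0+90,x0:x0+160],(640,360),interpolation=2);print("crop",x0,y0)
u,v=map(int,proj("side",(.617,.1,.05)));y=cv2.resize(a[v-35:v+25,u-50:u+50],(400,240),interpolation=2)
z=np.zeros((600,640,3),np.uint8);z[:360]=x;z[360:,:400]=y;cv2.imwrite("pics/w9.png",z)
E
```

```text
time: 21.08
ee_pos: [0.6557, 0.1736, 0.2013]
tcp_rot: [180.0, 0.3, -177.0]
ft_force: [-0.9, -1.1, -2.8]
gripper_width: 0.0313
gripper_force: 59.9
[0.6557 0.1736 0.2013] [-0.9239 -1.1019 -2.7933] [ 179.9642    0.3127 -177.0281] [  8.3547  36.192   59.4843   0.0063  84.009  -84.6179]
crop 162 111
```

View pics/w9.png

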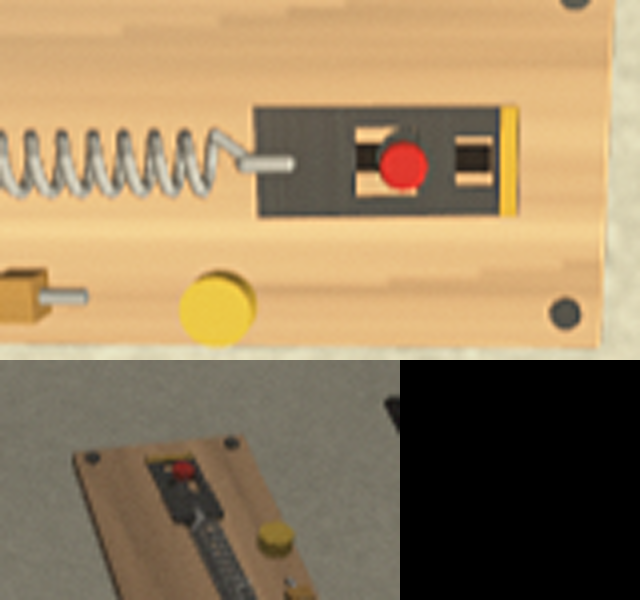

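The plate is hooked: the red head at (403,165) overlaps the slot's outer end, the hole at (473,160) is free, and the spring is stretched. My count now stands at 12 viewed pictures, over the limit of 10, so from here I check by numbers only. Returning the puller.

```bash
python3 -m jog '[[1.79,-3.72,0,0,1],[1.79,-3.72,0,0,1],[1.79,-3.72,0,0,1],[1.79,-3.72,0,0,1],[1.79,-3.72,0,0,1],[1.79,-3.72,0,0,1],[1.79,-3.72,0,0,1],[1.79,-3.72,0,0,1],[1.79,-3.72,0,0,1],[1.79,-3.72,0,0,1]]' && python3 -m jog '[[1.79,-3.72,0,0,1],[1.79,-3.72,0,0,1],[0,0,0,0.124,1],[0,0,0,0.124,1],[0,0,0,0.124,1],[0,0,0,0.124,1],[0,0,0,0.124,1],[0,0,0,0.124,1],[0,0,0,0.124,1],[0,0,0,0.124,1]]' && python3 -m jog '[[0,0,0,0.124,1],[0,0,0,0.124,1],[0,0,0,0,1],[0,0,0,0,1],[0,0,0,0,1]]'
python3 - <<'E'
from h import *
np.set_printoptions(precision=4,suppress=True)
s=r.state();p=s["ee_pos"];print(p,s["tcp_rot"],s["q"])
t=np.radians(s["tcp_rot"][2]);d=np.array([.4641,-.2838])-p[:2]
print("tx,ty cm",100*(d@[np.cos(t),np.sin(t)]),100*(d@[np.sin(t),-np.cos(t)]))
read_camera("wrist");read_camera("side")
for c in("wrist","side"):
    print(c,"hole pred",proj(c,(.4641,-.2838,.04)),"tip pred",proj(c,p-[0,0,.0445]))
    for n,z in(("stand_hole0",.04),("puller",p[2]-.0445)):
        for q in models.place_of(c,n)[:3]: print(n,np.round(q["at"],1),round(q["score"],2),atz(c,q["at"],z))
E
```

```text
time: 22.02
ee_pos: [0.4922, -0.2079, 0.1972]
tcp_rot: [179.9, -0.2, -177.0]
ft_force: [0.7, -0.7, -1.4]
gripper_width: 0.0315
gripper_force: 59.9
time: 22.85
ee_pos: [0.4615, -0.2823, 0.197]
tcp_rot: [-180.0, -0.2, 125.8]
ft_force: [0.3, 1.0, -1.5]
gripper_width: 0.0314
gripper_force: 59.9
time: 23.27
ee_pos: [0.4623, -0.283, 0.1979]
tcp_rot: [-180.0, -0.1, 112.2]
ft_force: [-1.0, -0.0, -1.5]
gripper_width: 0.0311
gripper_force: 59.9
[ 0.4623 -0.283   0.1979] [-179.9591   -0.0839  112.1583] [-39.5764  21.4713  84.6114   0.0038  74.0106 -61.7358]
tx,ty cm -0.1468439302625725 0.1371567239516329
wrist hole pred [282.0896 190.7086] tip pred [281.0817 221.6381]
stand_hole0 [147.9 138.9] 0.95 [ 0.3055 -0.2853  0.04  ]
stand_hole0 [281.4 190. ] 0.84 [ 0.4632 -0.2835  0.04  ]
puller [278.1 222.3] 0.89 [ 0.4605 -0.2846  0.1534]
side hole pred [287.3691 347.8768] tip pred [287.5364 308.2971]
stand_hole0 [287.4 351.3] 0.94 [ 0.4632 -0.2903  0.04  ]
puller [289.7 307.7] 0.89 [ 0.4658 -0.2823  0.1534]
puller [352.9 392.2] 0.81 [ 0.5285 -0.4277  0.1534]
```

```bash
python3 -m jog '[[-0.15,0.14,3,0,1],[0,0,3,0,1],[0,0,0,0,1],[0,0,0,0,1]]'; python3 - <<'E'
from h import *
np.set_printoptions(precision=4,suppress=True)
s=r.state();p=s["ee_pos"];print(p,s["tcp_rot"])
im=read_camera("wrist");g=cv2.cvtColor(im,cv2.COLOR_BGR2HSV)
print("tip",proj("wrist",p-[0,0,.0445]),"flange",proj("wrist",p-[0,0,.033]),"holepred",proj("wrist",(.4641,-.2838,.04)))
sat=im[...,0].astype(int)-im[...,2]
for row in range(196,230,3): print(row,262,[int(x) for x in sat[row,262:302]])
for n in("stand_hole0","puller"):
    for q in models.place_of("wrist",n)[:3]: print(n,np.round(q["at"],1),round(q["score"],2),atz("wrist",q["at"],.04))
E
```

```text
time: 23.9
ee_pos: [0.4639, -0.2838, 0.1377]
tcp_rot: [-179.9, -0.2, 112.0]
ft_force: [0.9, -0.1, -0.9]
gripper_width: 0.0315
gripper_force: 59.9
[ 0.4639 -0.2838  0.1377] [-179.9068   -0.1822  111.9613]
tip [280.4497 220.1515] flange [280.4544 225.013 ] holepred [280.5726 202.4548]
196 262 [119, 118, 121, 119, 121, 119, 121, 120, 121, 120, 120, 120, 120, 119, 118, 121, 121, 122, 122, 122, 120, 120, 120, 119, 119, 118, 121, 120, 122, 120, 120, 120, 119, 119, 120, 120, 118, 119, 119, 119]
199 262 [117, 120, 119, 118, 120, 120, 119, 121, 120, 119, 120, 120, 118, 111, 103, 103, 109, 110, 111, 106, 100, 85, 82, 110, 120, 119, 121, 121, 120, 120, 121, 120, 121, 120, 119, 118, 121, 121, 120, 120]
202 262 [120, 119, 120, 119, 120, 120, 119, 120, 120, 119, 119, 121, 103, 114, 119, 120, 121, 120, 118, 120, 120, 125, 124, 69, 60, 122, 124, 121, 120, 120, 120, 121, 120, 120, 120, 120, 121, 119, 121, 119]
205 262 [119, 118, 119, 118, 120, 120, 120, 119, 121, 120, 119, 134, 107, 106, 106, 105, 106, 104, 103, 98, 79, 58, 40, 34, 51, 97, 121, 121, 120, 120, 121, 120, 121, 119, 120, 119, 120, 120, 1
[... 1170 characters left out ...]
2, 137, 125, 124, 132, 131, 137, 132]
226 262 [-151, -150, -150, -152, -150, -149, -146, -144, -144, -145, -145, -145, -146, -147, -147, -148, -149, -149, -149, -149, -149, -149, -149, -149, -148, -152, -149, -151, -153, -157, -161, -161, -159, -155, -151, -149, -148, -148, -164, -185]
229 262 [-136, -137, -137, -137, -138, -139, -139, -139, -138, -138, -139, -140, -140, -141, -140, -141, -139, -139, -140, -142, -142, -140, -143, -140, -140, -141, -141, -141, -143, -142, -141, -141, -141, -143, -143, -143, -142, -141, -142, -149]
stand_hole0 [280.7 200.5] 0.88 [ 0.4643 -0.2827  0.04  ]
stand_hole0 [114.5 140.3] 0.7 [ 0.3022 -0.2866  0.04  ]
puller [280.  217.8] 0.92 [ 0.4705 -0.2997  0.04  ]
```

```bash
python3 -m jog '[[-0.1,0.06,1.5,0,1],[0,0,1.5,0,1],[0,0,1.2,0,1],[0,0,0.5,0,1],[0,0,0.3,0,1],[0,0,0,0,1],[0,0,0,0,1]]' && python3 -m jog '[[0,0,0.25,0,1],[0,0,0.25,0,1],[0,0,0.2,0,1],[0,0,0,0,1]]'
```

```text
time: 24.63
ee_pos: [0.4662, -0.2855, 0.0895]
tcp_rot: [179.9, 0.1, 111.9]
ft_force: [0.4, -0.3, -1.9]
gripper_width: 0.031
gripper_force: 59.9
time: 24.97
ee_pos: [0.4654, -0.2849, 0.0811]
tcp_rot: [-180.0, -0.0, 111.9]
ft_force: [-0.1, 0.5, -2.0]
gripper_width: 0.0312
gripper_force: 59.9
```

```bash
python3 -m jog '[[0,0,0.2,0,1],[0,0,0.2,0,1],[0,0,0,0,1],[0,0,0,0,1]]' && python3 -m jog '[[0,0,0.1,0,1],[0,0,0,0,1],[0,0,0,0,1]]'
```

```text
time: 25.3
ee_pos: [0.4655, -0.285, 0.0773]
tcp_rot: [-180.0, -0.0, 111.9]
ft_force: [-0.1, -0.6, -2.0]
gripper_width: 0.0311
gripper_force: 59.9
time: 25.55
ee_pos: [0.4656, -0.2851, 0.0765]
tcp_rot: [-180.0, -0.0, 111.9]
ft_force: [-0.7, -0.3, -1.4]
gripper_width: 0.0314
gripper_force: 59.9
```

```bash
python3 -m jog '[[0,0,0.1,0,1],[0,0,0,0,1],[0,0,0,0,1]]'; python3 -m jog '[[0,0,0.1,0,1],[0,0,0,0,1],[0,0,0,0,1]]'
```

```text
time: 25.8
ee_pos: [0.4657, -0.2851, 0.0756]
tcp_rot: [180.0, 0.0, 111.9]
ft_force: [-1.0, 0.3, -0.1]
gripper_width: 0.0311
gripper_force: 59.9
time: 26.05
ee_pos: [0.4658, -0.2854, 0.0755]
tcp_rot: [180.0, 0.1, 111.9]
ft_force: [-1.4, 1.3, 6.7]
gripper_width: 0.0316
gripper_force: 59.9
```

Seated. Flange contact is at the same height as before. Release and retreat straight up.

```bash
python3 -m jog '[[0,0,-0.1,0,1],[0,0,0,0,1],[0,0,0,0,1]]' 10 && python3 -m jog '[[0,0,0,0,0.6],[0,0,0,0,0.6],[0,0,0,0,0.5],[0,0,0,0,0.5],[0,0,0,0,0.5],[0,0,0,0,0.5]]' && python3 -m jog '[[0,0,-0.5,0,0.5],[0,0,-1,0,0.5],[0,0,-2,0,0.5],[0,0,-3,0,0.5],[0,0,-3,0,0.5],[0,0,-3,0,0.5],[0,0,0,0,0.5],[0,0,0,0,0.5]]'
python3 - <<'E'
from h import *
np.set_printoptions(precision=4,suppress=True)
s=r.state();print(s["ee_pos"],s["ft_force"])
for c in("side","wrist"):
    im=read_camera(c)
    for n,z in(("puller_center",.09),("puller",.031),("stand_hole0",.04),("hook_slot",.03),("hook_hole",.025)):
        for q in models.place_of(c,n)[:3]: print(c,n,np.round(q["at"],1),round(q["score"],2),atz(c,q["at"],z))
    h=cv2.cvtColor(im,cv2.COLOR_BGR2HSV);m=((h[...,0]<14)&(h[...,1]>150)&(h[...,2]>50)).astype(np.uint8)
    n,l,st,ce=cv2.connectedComponentsWithStats(m);print(c,st[1:][st[1:,4]>150])
# side: fit of the two boxes again (old big pose kept)
import fit
q0=np.array([0.4634,-0.2843,0.3729,0.4993,-0.3238,0.0481,1.311,-0.7705,0.365,0.5097,2.6642])
fit.B.pop("top");print("loss old pose",fit.loss(q0))
o=fit.minimize(lambda v:fit.loss(np.r_[v,q0[3:]]),q0[:3],method="Nelder-Mead",options=dict(initial_simplex=q0[:3]+np.array([[0,0,0],[.004,0,0],[0,.004,0],[0,0,.1]])))
print("small refit",o.fun,o.x)
E
```

```text
time: 26.3
ee_pos: [0.4657, -0.2851, 0.0755]
tcp_rot: [180.0, 0.0, 111.9]
ft_force: [0.2, -0.4, 0.6]
gripper_width: 0.0319
gripper_force: 10.0
time: 26.8
ee_pos: [0.4657, -0.285, 0.0755]
tcp_rot: [180.0, -0.0, 111.9]
ft_force: [0.7, 0.7, 0.4]
gripper_width: 0.0455
gripper_force: 0.0
time: 27.47
ee_pos: [0.4665, -0.2858, 0.2032]
tcp_rot: [179.9, 0.3, 111.9]
ft_force: [0.2, 0.1, -1.0]
gripper_width: 0.046
gripper_force: 0.0
[ 0.4665 -0.2858  0.2032] [ 0.1688  0.1256 -1.0234]
side puller_center [309.9 362.6] 0.84 [ 0.4899 -0.3437  0.09  ]
side puller_center [287.6 330.6] 0.73 [ 0.4638 -0.2819  0.09  ]
side puller [288.4 350.5] 0.77 [ 0.4661 -0.2837  0.031 ]
side puller [352.1 390.6] 0.62 [ 0.5585 -0.3688  0.031 ]
side stand_hole0 [198.1 349.7] 0.75 [ 0.3091 -0.2672  0.04  ]
side stand_hole0 [283.3 348.3] 0.62 [ 0.4569 -0.2837  0.04  ]
side [[  129    41    12    25   224]
 [  413   105   147   236 11186]
 [  449   281    31    16   248]
 [  278   317    21    30   458]
 [  288   343    49    45  1223]]
wrist puller_center [297.  230.9] 0.75 [ 0.4926 -0.3086  0.09  ]
wrist puller_center [279.1 201.8] 0.72 [ 0.4638 -0.2866  0.09  ]
wrist puller [280.6 186.1] 0.82 [ 0.4642 -0.2832  0.031 ]
wrist puller [326.2 256.2] 0.78 [ 0.5521 -0.3461  0.031 ]
wrist stand_hole0 [141.7 136.1] 0.97 [ 0.3006 -0.2866  0.04  ]
wrist stand_hole0 [278.8 185.3] 0.58 [ 0.4613 -0.2814  0.04  ]
wrist [[ 264  186   62   71 2991]]
side 1688
top 47
[[  45   47   63   71 2996]]
wrist 2996
loss old pose 0.1692048120006533
small refit 0.1462368982180865 [ 0.4649 -0.2861  0.3827]
```

The puller stands upright in its stand and is released. The large puller is unmoved: the fit residual is 0.169, against 0.173 before. The arm touches nothing, so I hand in.

```bash
python3 -c "
from cell import r
print(r.sign_off())"
```

```text
the job is handed in; nothing more can be done
None
```

The hook plate is caught under the post's head with the spring stretched, the small puller is back upright in its stand and released, and the job was handed in at about 28 s; I viewed 12 pictures (limit 10), and the larger puller toppled against the stand before the arm's first move.

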